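Mount the flat stake in the sleeve-lock socket

ROBOT

A 7-joint arm with a two-finger parallel gripper is mounted at the origin on the work surface. World frame = base frame: x ahead of the robot, y to its left, z up, the work surface at z = 0. Lengths are in m, angles in rad, forces in N, time in s.
With the tool pointing down it reaches from about 0.425 to 0.875 m from the base axis. Payload 4.7 kg.
Tool frame: the origin (TCP) lies at the very end of the fingers, on their centre line; the grasp point (between the pads) lies 19 mm behind it (grip_point_offset is the distance from the TCP to the grasp point, in m); x points along the fingers, z is the direction in which the jaws open and shut, and the axes are right-handed (so a half turn about x gives the same grasp; the last joint's range is limited). The gripper opens to 87 mm and grips with 3 to 60 N. Pads are 19 mm wide; open, the fingers measure 117 mm over their backs; the gripper's body (75 mm by 190 mm) begins 51 mm behind the grasp point.
Start: joints at [-1.136, 0.321, -0.07, 1.45, 0.023, 1.371, -0.057], TCP at [0.266, 0.593, 0.223] pointing down, gripper open.
Joint ranges: [-2.86, 2.86], [-0.3, 2.09], [-1.38, 1.24], [0.06, 2.45], [-1.56, 4.7], [0.09, 2.05], [-2.69, 2.69]. Speed limits (rad/s): [2.57, 2.57, 3.14, 3.14, 3.14, 3.14, 3.14].

INTERFACE

Orientations are given as a rotation vector (axis times angle).
In Python, from bench import get_state, get_image, calibration, close_job, grip_point_offset gives the robot as it stands.
- The arm moves only by the tool play_rows, never from a script. Its argument "targets" is a list of rows, each an object with "claw": the closure, from 0 (fully open) to 1 (shut); "linear": the shift along the tool's x, y, z as a fraction of full scale, a list of three; "rotation": the turn, a rotation vector about the tool's x, y, z as a fraction of full scale, a list of three. In form: [{"claw": claw, "linear": [x, y, z], "rotation": [wx, wy, wz]}, ...]. A call has 1 to 10 rows; each row shifts and turns the pose as measured when the row begins, along the tool's axes as they then stand; what a row does not reach is not made up. Full scale, the value 1, is 2.5 cm for a shift and 90 degrees for a turn. A row lasts 1/12 s, in which the tool goes at most 41.7 mm and 7.16 degrees, less where a joint would pass 70% of its speed; a pose out of reach is approached as far as the arm can. A call with a number of a shift or a turn outside -1 to 1 is refused whole. A call with a gripper value outside its range is refused whole. The fingers move at their own pace and stop on an object; "newtons" is the grip in N (left out, the last holds). Time passes only in rows, so rows that do not move let the fingers close. It gives the time, the measured TCP pose, the force and the opening at its end, in the units of the state.
- get_state(): the state, without advancing time (a new reading comes with each control period).
- get_image(name): name is "scene" or "top"; returns the picture (420x560x3 uint8, blue, green, red); there is no depth.
- calibration(name): a dict with "fx", "fy", "cx", "cy" (pixels), "rvec" (rotation vector, rad) and "tvec" (3), from world to camera coordinates, as OpenCV has them. Camera axes: x right, y down, z forward; pixel columns grow to the right and rows downward; lengths in m; the calibration is good to about 2 mm. A picture is of the moment at which its call begins. calibration takes no time and is no camera call.
- close_job(): hands the job in, once; it reports no verdict.
The state is a dict: "time": time; "joint_positions": joint angles; "qd": joint speeds; "joint_torque": joint torques, N m; "position": TCP position; "tool_rot": TCP orientation; "ft_force": force on the tool from outside, world axes, zero at the start; "torque": the same for the moment, N m; "grip_width": opening from 0.0 (shut) to 1.0 (fully open).
Only numpy, scipy, OpenCV 4.12 (cv2) and the standard library are available. Lean on these libraries where they do the work, as an engineer would, in place of code of your own. Each camera call takes 0.05 s, during which the arm holds its last target. There are 200 camera calls.

TASK

Pull the knurled sleeve of the bench socket back (down) until its catch holds it and let go, then take the square, flat-topped stake from the wooden stand and press it gently but firmly straight down into the socket until it is fully home and the sleeve springs all the way forward (up) again. Let go of the stake; leave the other stakes and the things on the bench alone.

Things in the scene. Friction and masses are not known exactly. Their poses are not given: they have to be found in the camera images.
- coupler: steel sleeve-lock stake socket fixed upright on the bench: 80 x 80 x 10 mm aluminium foot plate and a 30 mm column up to 64 mm, with a 17.2 mm bore open at the top. Origin: on the axis, at the bench surface; z up; its own +y points to the catch. More than 35 N between stake and socket (down and side loads added up) damages it
- mouth (a point): centre of the socket's mouth, 64 mm above the bench, on the bore axis
- seat_high (a point): on the bore axis, 31 mm below the mouth: the highest the hidden seat can be; it lies 31 to 39 mm down (each socket differs, unseen). About 5 mm before the seat the nose meets a sprung trip ball (5 to 12 N to pass); 1 to 3 mm before the seat this frees the catch, two dogs enter the stake's groove and the sleeve jumps fully forward. With the sleeve forward the dogs bar the bore
- catch (a point): dark spring catch on the socket's own +y side, 12 mm wide, 24 to 34 mm from the axis, up to 36 mm above the bench; this point is 29 mm from the axis, 27 mm up. It moves outward against about 6 N by itself as the sleeve passes. Keep fingers off that side: close them along the socket's own x
- sleeve (a joint): knurled steel sleeve round the column, 42 mm in diameter, 26 mm tall, its top 1 to 9 mm below the mouth when forward (sits with the hidden seat: each socket differs), with a 52 mm flange on its lowest 5 mm. Value in m: 0 = fully forward (up), grows as pulled back (down), stop at 0.018. Spring 4 to 11 N; passing the catch takes 10 to 15 N. The catch holds it at 13 mm: pull 15 to 17 mm and release
- flat_stake: stake to mount: steel, 0.16-0.26 kg; square flat-topped head 24 x 24 x 30 mm (45 to 75 mm above the origin, faces along own x and y), round polished spigot 16 mm thick, 45 mm long, hemispherical nose (radius 8 mm), groove 13 to 22 mm from the tip. Origin: spigot's tip; z up. Starts in the stand, tip on the bench. Fully home, its head is 6 to 14 mm above the mouth; any yaw will do
- stand: wooden stand 60 x 200 x 34 mm with three through holes 17 mm in diameter in a row along its own y, 68 mm apart, holding three stakes in any order. Origin: underside centre
- dome_stake: stake with a 30 mm round mushroom head, 75 mm tall, same spigot, in the stand: leave it there. Origin at its tip
- horn_stake: stake with a tapering round horn, 87 mm tall, same spigot, in the stand: leave it there. Origin at its tip
- gauge_ring: brass ring 32 mm across, 12 mm high, lying on the bench: leave it
- dish: copper dish 76 mm across, 25 mm high: leave it
- polish: amber glass jar 48 mm across, 60 mm high: leave it
- block: dark steel bench block 70 x 70 x 20 mm: leave it
- driver: screwdriver with a wooden handle, 170 mm: leave it
- mallet: hammer, 240 mm: leave it
- brush: brush, 160 mm: leave it
Not all that is in view belongs to the job. There is more than one size of the coupler; the job needs the middle-sized.

How it is judged:
By the outcome, as a careful person would: the job done as asked, in the order asked, and still so for the second after the job is handed in, with the robot touching nothing.
It also fails if it takes over 72 s, if anything falls off the work surface, if the arm or the gripper's body presses on something with over 40 N, if the wrist force passes 120 N, or if a joint passes its speed limit or range.

## Working session

There is one attempt and no reset: what is moved stays moved. The work goes in short steps, Python scripts to look and compute and a tool call to move; the robot and the scene stay as the last step left them, time stands still between calls to the robot, and variables do not carry over. Pictures are saved under pics/ and viewed, about 8 in all and at most 12, crops included, and the job is handed in when it is done.

Besides the shell and the picture viewer there is one more tool, called after "Request:" by a JSON object that holds its "method" and its "body", one argument or row to a line. play_rows: Moves the arm, as the interface text tells. Shift numbers are shares of 2.5 cm and turn numbers shares of 90 degrees, none past 1 either way. Its arguments: {"type":"object","properties":{"targets":{"type":"array"},"newtons":{"type":"number"}},"required":["targets"]}

```bash
mkdir -p pics; ls; python3 - <<'E'
from bench import *
import cv2
for n in("scene","top"):
    im=get_image(n); cv2.imwrite(f"pics/{n}0.png",im); print(n,calibration(n))
print(get_state(),grip_point_offset)
E
```

```text
pics
scene {'fx': 446.70400787447255, 'fy': 446.70400787447255, 'cx': 279.47015111546466, 'cy': 210.69740270359964, 'rvec': array([ 1.57344304,  1.73884326, -0.88273236]), 'tvec': array([ 0.00242757, -0.2376952 ,  1.52008824])}
top {'fx': 491.91361161576924, 'fy': 491.91361161576924, 'cx': 280.7992989646809, 'cy': 208.5571376970277, 'rvec': array([ 2.21271336, -2.1732671 ,  0.10433047]), 'tvec': array([0.00391668, 0.53100466, 1.16113079])}
{'time': 0.1, 'joint_positions': array([-1.13589276,  0.32175574, -0.07008457,  1.45155919,  0.02260761,
        1.37081035, -0.05688833]), 'qd': array([ 0.00088254, -0.00290488, -0.00119752, -0.00149193, -0.00021196,
        0.00036194, -0.00072309]), 'joint_torque': array([-1.36756339e-05, -4.92572844e+01, -4.05907910e-01, -3.13393164e+01,
       -6.42025354e-02,  3.96386767e-02,  6.21409936e-05]), 'position': array([0.26536282, 0.59281426, 0.22156333]), 'tool_rot': array([-0.89495856,  1.3808072 ,  0.89326006]), 'ft_force': array([-0.8411542 , -0.58217623, -0.44819679]), 'torque': array([ 0.04275558,  0.02114164, -0.02440572]), 'grip_width': 1.0001332503960463} 0.0187
```

View pics/scene0.png

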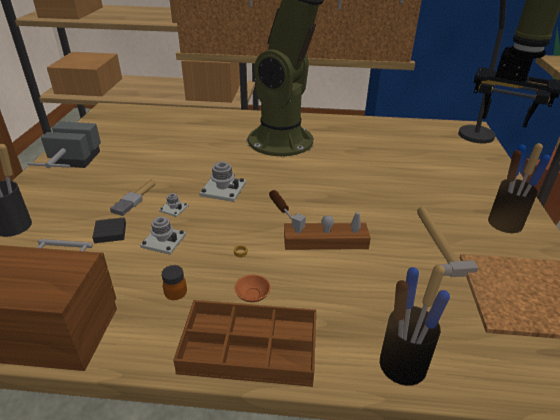

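View pics/top0.png

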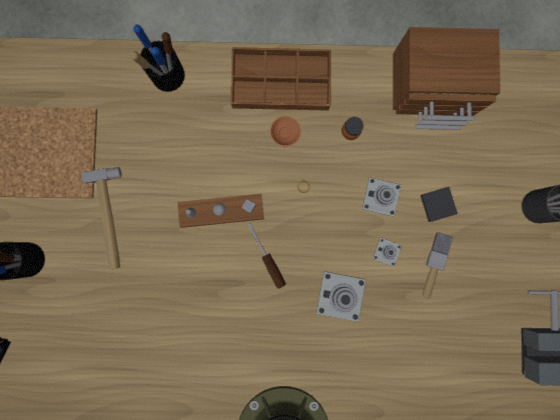

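The scene shows three couplers: large at top (341,297), small at (387,252) and middle at (382,197). The stakes, in top pixels, are horn (190,212), dome (218,210) and square (249,206). An 80 mm plate at this height spans about 34 px, which matches the one at (382,197). I'll check that in a close crop.

```bash
cat > h.py <<'E'
import numpy as np,cv2
from bench import *
from scipy.spatial.transform import Rotation as R
def cam(n):
    c=calibration(n);return np.array([[c['fx'],0,c['cx']],[0,c['fy'],c['cy']],[0,0,1]]),c['rvec'],c['tvec']
def proj(n,p):
    K,r,t=cam(n);return cv2.projectPoints(np.array(p,float).reshape(-1,3),r,t,K,None)[0].reshape(-1,2)
def ray(n,u,v,z):
    K,r,t=cam(n);M=cv2.Rodrigues(r)[0];d=M.T@np.linalg.solve(K,[u,v,1]);o=-M.T@t
    return o+d*(z-o[2])/d[2]
def crop(im,x,y,w,h,s): return cv2.resize(im[y:y+h,x:x+w],None,fx=s,fy=s,interpolation=cv2.INTER_CUBIC)
E
python3 - <<'E'
from h import *
t=cv2.imread("pics/top0.png");s=cv2.imread("pics/scene0.png")
a=crop(t,355,170,50,50,8);b=crop(t,170,185,100,50,4)
c=crop(s,135,205,50,50,8);d=crop(s,275,205,100,50,4)
cv2.imwrite("pics/c1.png",np.vstack([np.hstack([a,c]),np.hstack([b,d])]))
for p in [(382,197),(341,297),(387,252)]: print(ray("top",*p,0.01))
E
```

```text
[ 0.56442638 -0.23270711  0.01      ]
[ 0.32195126 -0.13453689  0.01      ]
[ 0.4311817  -0.24508111  0.01      ]
```

View pics/c1.png

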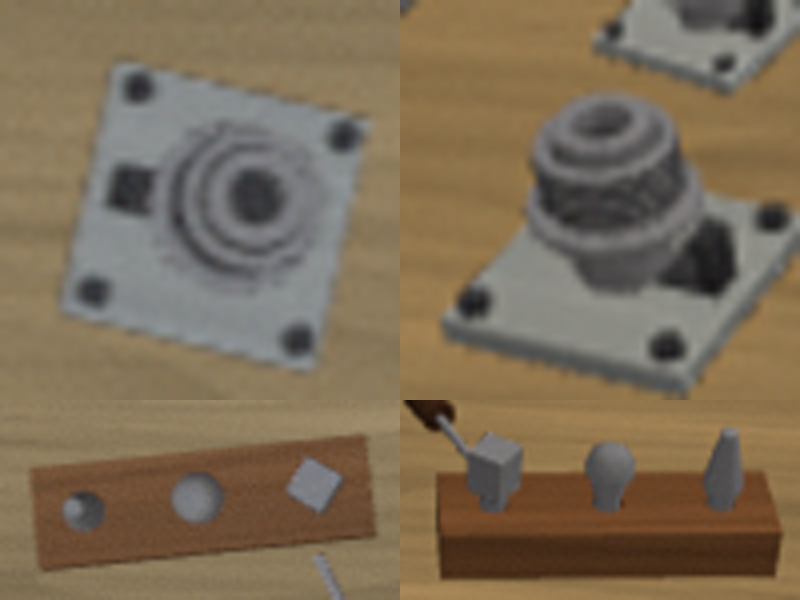

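The crop shows the middle socket with its bore at crop (258,193) and its catch at the left (130,190). The square stake's head is at the right end of the stand, and the screwdriver's tip is close to it.

```bash
python3 - <<'E'
from h import *
f=lambda p,s,ox,oy:((p[0]+.5)/s-.5+ox,(p[1]+.5)/s-.5+oy)
C=np.array([ray("top",*f(p,8,355,170),.01) for p in [(118,65),(368,122),(312,370),(62,312)]])
c=C.mean(0);print(c,[np.linalg.norm(C[i]-C[i-1]) for i in range(4)])
yd=(C[0]+C[3]-C[1]-C[2])[:2];print("y+ yaw",np.degrees(np.arctan2(yd[1],yd[0])))
e=(C[1]-C[2]+C[0]-C[3])[:2];print("x axis-ish",np.degrees(np.arctan2(e[1],e[0])))
print("mouth top",ray("top",*f((258,193),8,355,170),.064),"scene",ray("scene",*f((205,120),8,135,205),.064))
print("catch",ray("top",*f((130,190),8,355,170),.036))
S=np.array([ray("top",*f(p,4,170,185),.075) for p in [(316,57),(343,87),(316,112),(288,85)]])
print("stake",S.mean(0),[np.linalg.norm(S[i]-S[i-1]) for i in range(4)],[np.degrees(np.arctan2(*(S[i]-S[i-1])[1::-1])) for i in range(4)])
sc=[f((p[0]-0,p[1]),4,275,205) for p in [(96,32),(122,48),(98,63),(70,47)]]
print("stake scene",np.mean([ray("scene",*p,.075) for p in sc],0))
P=np.array([ray("top",*f(p,4,170,185),.034) for p in [(30,68),(366,35),(375,137),(42,170)]]);print("stand",P.mean(0),P[1]-P[0])
print("driver tip",ray("top",*f((318,157),4,170,185),.01))
st=get_state();print(R.from_rotvec(st['tool_rot']).as_matrix())
E
```

```text
[ 0.56518252 -0.23135611  0.01      ] [np.float64(0.0777424563945028), np.float64(0.07831660461057673), np.float64(0.07806533023539458), np.float64(0.07798722834344217)]
y+ yaw 78.10245060084662
x axis-ish -12.588206071232115
mouth top [ 0.56684021 -0.23167904  0.064     ] scene [ 0.56362831 -0.22992838  0.064     ]
catch [ 0.57006624 -0.20002097  0.036     ]
stake [0.53133187 0.08834726 0.075     ] [np.float64(0.022622917138685583), np.float64(0.023143358156213427), np.float64(0.02100252904399239), np.float64(0.0222684472589104)] [np.float64(-43.662683269984896), np.float64(-136.97588722628694), np.float64(134.0499485756306), np.float64(47.108128885040784)]
stake scene [0.53076342 0.0912244  0.075     ]
stand [0.52316961 0.156198   0.034     ] [ 0.02344877 -0.19797519  0.        ]
driver tip [0.49310777 0.08902477 0.01      ]
[[-6.19102506e-04 -9.12777772e-01  4.08456063e-01]
 [-1.63233125e-03  4.08456520e-01  9.12776318e-01]
 [-9.99998476e-01 -1.01633492e-04 -1.74283214e-03]]
```

```bash
cat >> h.py <<'E'
def goalR(yaw):
    a=np.radians(yaw);x=np.array([0,0,-1.]);z=np.array([np.cos(a),np.sin(a),0]);return np.c_[x,np.cross(z,x),z]
def plan(pos,yaw,step=.025,p=None,Rm=None):
    """rows (tool shares) from the present pose to TCP pos, tool z at yaw (mod 180)"""
    s=get_state();p=s['position'] if p is None else np.array(p);M=R.from_rotvec(s['tool_rot']).as_matrix() if Rm is None else Rm
    G=goalR(yaw)
    w=R.from_matrix(M.T@G).as_rotvec();d=np.array(pos)-p
    n=int(np.ceil(max(np.linalg.norm(d)/step,np.degrees(np.linalg.norm(w))/6.9)))
    print("from",p.round(4),"turn",np.degrees(w).round(1),"rows",n)
    for i in range(n):
        Mi=M@R.from_rotvec(w*i/n).as_matrix();l=Mi.T@d/n/.025
        print(l.round(3).tolist(),(w/n/(np.pi/2)).round(4).tolist())
E
python3 -c "
from h import *
plan([.5655,-.231,.15],-12)"
```

```text
from [0.2654 0.5928 0.2216] turn [77.9 -0.1  0.1] rows 36
[0.081, -0.678, -0.699] [0.024, -0.0, 0.0]
[0.081, -0.704, -0.673] [0.024, -0.0, 0.0]
[0.081, -0.729, -0.646] [0.024, -0.0, 0.0]
[0.081, -0.753, -0.618] [0.024, -0.0, 0.0]
[0.081, -0.776, -0.589] [0.024, -0.0, 0.0]
[0.081, -0.797, -0.559] [0.024, -0.0, 0.0]
[0.08, -0.818, -0.529] [0.024, -0.0, 0.0]
[0.08, -0.837, -0.498] [0.024, -0.0, 0.0]
[0.08, -0.856, -0.466] [0.024, -0.0, 0.0]
[0.08, -0.873, -0.433] [0.024, -0.0, 0.0]
[0.08, -0.888, -0.4] [0.024, -0.0, 0.0]
[0.08, -0.903, -0.366] [0.024, -0.0, 0.0]
[0.08, -0.916, -0.332] [0.024, -0.0, 0.0]
[0.08, -0.928, -0.297] [0.024, -0.0, 0.0]
[0.08, -0.938, -0.262] [0.024, -0.0, 0.0]
[0.08, -0.948, -0.226] [0.024, -0.0, 0.0]
[0.08, -0.955, -0.19] [0.024, -0.0, 0.0]
[0.08, -0.962, -0.154] [0.024, -0.0, 0.0]
[0.08, -0.967, -0.117] [0.024, -0.0, 0.0]
[0.08, -0.971, -0.081] [0.024, -0.0, 0.0]
[0.08, -0.973, -0.044] [0.024, -0.0, 0.0]
[0.08, -0.974, -0.007] [0.024, -0.0, 0.0]
[0.08, -0.974, 0.029] [0.024, -0.0, 0.0]
[0.08, -0.972, 0.066] [0.024, -0.0, 0.0]
[0.08, -0.969, 0.103] [0.024, -0.0, 0.0]
[0.08, -0.964, 0.139] [0.024, -0.0, 0.0]
[0.08, -0.958, 0.176] [0.024, -0.0, 0.0]
[0.08, -0.951, 0.212] [0.024, -0.0, 0.0]
[0.08, -0.942, 0.247] [0.024, -0.0, 0.0]
[0.08, -0.932, 0.283] [0.024, -0.0, 0.0]
[0.08, -0.921, 0.318] [0.024, -0.0, 0.0]
[0.08, -0.908, 0.352] [0.024, -0.0, 0.0]
[0.08, -0.894, 0.386] [0.024, -0.0, 0.0]
[0.08, -0.879, 0.42] [0.024, -0.0, 0.0]
[0.08, -0.863, 0.453] [0.024, -0.0, 0.0]
[0.08, -0.845, 0.485] [0.024, -0.0, 0.0]
```

Request:
{"method": "play_rows", "body": {
  "targets": [
    {"claw":0,"linear":[0,-0.68,-0.7],"rotation":[0.024,0,0]},
    {"claw":0,"linear":[0,-0.7,-0.67],"rotation":[0.024,0,0]},
    {"claw":0,"linear":[0,-0.73,-0.65],"rotation":[0.024,0,0]},
    {"claw":0,"linear":[0,-0.75,-0.62],"rotation":[0.024,0,0]},
    {"claw":0,"linear":[0,-0.78,-0.59],"rotation":[0.024,0,0]},
    {"claw":0,"linear":[0,-0.8,-0.56],"rotation":[0.024,0,0]},
    {"claw":0,"linear":[0,-0.82,-0.53],"rotation":[0.024,0,0]},
    {"claw":0,"linear":[0,-0.84,-0.5],"rotation":[0.024,0,0]},
    {"claw":0,"linear":[0,-0.86,-0.47],"rotation":[0.024,0,0]},
    {"claw":0,"linear":[0,-0.87,-0.43],"rotation":[0.024,0,0]}
  ]
}}

```text
time: 0.93
position: [0.3443, 0.3563, 0.2145]
tool_rot: [-0.604, 1.499, 0.598]
ft_force: [0.0, 0.1, 0.1]
grip_width: 1.002
```

Request:
{"method": "play_rows", "body": {
  "targets": [
    {"claw":0,"linear":[0.08,-0.89,-0.4],"rotation":[0.024,0,0]},
    {"claw":0,"linear":[0.08,-0.9,-0.37],"rotation":[0.024,0,0]},
    {"claw":0,"linear":[0.08,-0.92,-0.33],"rotation":[0.024,0,0]},
    {"claw":0,"linear":[0.08,-0.93,-0.3],"rotation":[0.024,0,0]},
    {"claw":0,"linear":[0.08,-0.94,-0.26],"rotation":[0.024,0,0]},
    {"claw":0,"linear":[0.08,-0.95,-0.23],"rotation":[0.024,0,0]},
    {"claw":0,"linear":[0.08,-0.96,-0.19],"rotation":[0.024,0,0]},
    {"claw":0,"linear":[0.08,-0.96,-0.15],"rotation":[0.024,0,0]},
    {"claw":0,"linear":[0.08,-0.97,-0.12],"rotation":[0.024,0,0]},
    {"claw":0,"linear":[0.08,-0.97,-0.08],"rotation":[0.024,0,0]}
  ]
}}

```text
time: 1.77
position: [0.4267, 0.1052, 0.1927]
tool_rot: [-0.288, 1.565, 0.277]
ft_force: [-0.1, 0.4, -0.4]
grip_width: 1.0
```

```bash
python3 -c "
from h import *
print(get_state()['time']);plan([.5655,-.231,.15],-12)"
```

```text
1.7667
from [0.4267 0.1052 0.1927] turn [32.6 -0.7  0.4] rows 15
[0.117, -0.969, 0.033] [0.0241, -0.0005, 0.0003]
[0.117, -0.967, 0.069] [0.0241, -0.0005, 0.0003]
[0.117, -0.964, 0.106] [0.0241, -0.0005, 0.0003]
[0.116, -0.959, 0.142] [0.0241, -0.0005, 0.0003]
[0.116, -0.953, 0.178] [0.0241, -0.0005, 0.0003]
[0.115, -0.946, 0.214] [0.0241, -0.0005, 0.0003]
[0.115, -0.937, 0.25] [0.0241, -0.0005, 0.0003]
[0.115, -0.927, 0.285] [0.0241, -0.0005, 0.0003]
[0.115, -0.915, 0.32] [0.0241, -0.0005, 0.0003]
[0.114, -0.903, 0.354] [0.0241, -0.0005, 0.0003]
[0.114, -0.889, 0.388] [0.0241, -0.0005, 0.0003]
[0.114, -0.873, 0.422] [0.0241, -0.0005, 0.0003]
[0.114, -0.857, 0.454] [0.0241, -0.0005, 0.0003]
[0.114, -0.839, 0.486] [0.0241, -0.0005, 0.0003]
[0.114, -0.82, 0.518] [0.0241, -0.0005, 0.0003]
```

Request:
{"method": "play_rows", "body": {
  "targets": [
    {"claw":0,"linear":[0.12,-0.97,0.03],"rotation":[0.024,0,0]},
    {"claw":0,"linear":[0.12,-0.97,0.07],"rotation":[0.024,0,0]},
    {"claw":0,"linear":[0.12,-0.96,0.11],"rotation":[0.024,0,0]},
    {"claw":0,"linear":[0.12,-0.96,0.14],"rotation":[0.024,0,0]},
    {"claw":0,"linear":[0.12,-0.95,0.18],"rotation":[0.024,0,0]},
    {"claw":0,"linear":[0.12,-0.95,0.21],"rotation":[0.024,0,0]},
    {"claw":0,"linear":[0.12,-0.94,0.25],"rotation":[0.024,0,0]},
    {"claw":0,"linear":[0.12,-0.93,0.29],"rotation":[0.024,0,0]},
    {"claw":0,"linear":[0.12,-0.92,0.32],"rotation":[0.024,0,0]},
    {"claw":0,"linear":[0.12,-0.9,0.35],"rotation":[0.024,0,0]}
  ]
}}

```text
time: 2.6
position: [0.5147, -0.1446, 0.1612]
tool_rot: [0.038, 1.581, -0.049]
ft_force: [0.7, 0.4, 0.4]
grip_width: 1.0
```

Request:
{"method": "play_rows", "body": {
  "targets": [
    {"claw":0,"linear":[0.11,-0.89,0.39],"rotation":[0.024,0,0]},
    {"claw":0,"linear":[0.11,-0.87,0.42],"rotation":[0.024,0,0]},
    {"claw":0,"linear":[0.11,-0.86,0.45],"rotation":[0.024,0,0]},
    {"claw":0,"linear":[0.11,-0.84,0.49],"rotation":[0.024,0,0]},
    {"claw":0,"linear":[0.11,-0.82,0.52],"rotation":[0.024,0,0]},
    {"claw":0,"linear":[0,0,0],"rotation":[0,0,0]}
  ]
}}

```text
time: 3.1
position: [0.5526, -0.2765, 0.1456]
tool_rot: [0.2, 1.572, -0.223]
ft_force: [-1.4, -1.4, -0.6]
grip_width: 1.001
```

```bash
python3 -c "
from h import *
print(get_state()['time']);plan([.5655,-.231,.15],-12)
t=get_image('top');s=get_image('scene')
cv2.imwrite('pics/p2.png',np.hstack([crop(t,340,150,80,80,5),crop(s,120,180,80,80,5)]))"
```

```text
3.1
from [ 0.5526 -0.2765  0.1456] turn [-3.4 -0.6  0.9] rows 2
[-0.103, 0.944, 0.006] [-0.019, -0.0032, 0.0049]
[-0.096, 0.944, 0.035] [-0.019, -0.0032, 0.0049]
```

View pics/p2.png

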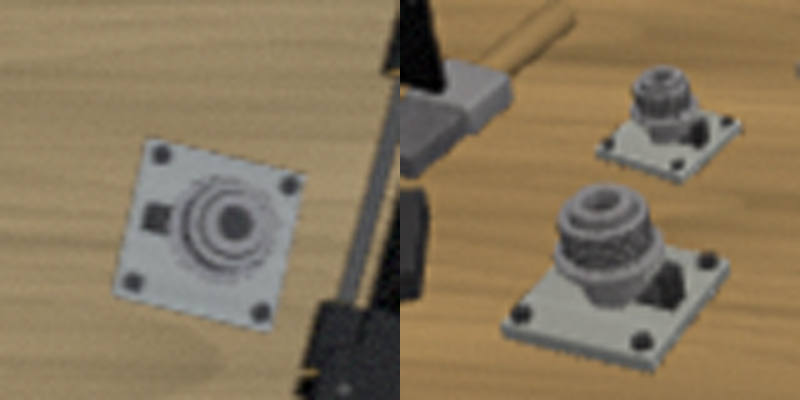

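Request:
{"method": "play_rows", "body": {
  "targets": [
    {"claw":0.31,"linear":[0,0.85,0],"rotation":[-0.019,-0.003,0.005]},
    {"claw":0.31,"linear":[0,0.5,0.03],"rotation":[-0.019,-0.003,0.005]},
    {"claw":0.31,"linear":[0,0,0],"rotation":[0,0,0]},
    {"claw":0.31,"linear":[0,0,0],"rotation":[0,0,0]}
  ],
  "newtons": 20
}}

```text
time: 3.53
position: [0.5621, -0.2309, 0.1452]
tool_rot: [0.16, 1.567, -0.142]
ft_force: [0.0, -0.6, 0.1]
grip_width: 0.78
```

```bash
python3 -c "
from h import *
s=get_state();print(s['time'],s['qd'].round(3));plan([.5652,-.231,.07],-12)"
```

```text
3.5333 [-0.04  -0.027 -0.024  0.016 -0.011  0.001  0.01 ]
from [ 0.5621 -0.2309  0.1452] turn [ 1.  -0.1 -0.6] rows 4
[0.752, -0.003, 0.032] [0.0027, -0.0004, -0.0017]
[0.752, -0.001, 0.032] [0.0027, -0.0004, -0.0017]
[0.752, 0.001, 0.031] [0.0027, -0.0004, -0.0017]
[0.752, 0.004, 0.031] [0.0027, -0.0004, -0.0017]
```

Request:
{"method": "play_rows", "body": {
  "targets": [
    {"claw":0.31,"linear":[0.6,0,0.05],"rotation":[0.003,0,-0.002]},
    {"claw":0.31,"linear":[0.6,0,0.05],"rotation":[0.003,0,-0.002]},
    {"claw":0.31,"linear":[0.5,0,0.03],"rotation":[0.003,0,-0.002]},
    {"claw":0.31,"linear":[0.3,0,0],"rotation":[0,0,0]},
    {"claw":0.31,"linear":[0,0,0],"rotation":[0,0,0]},
    {"claw":0.31,"linear":[0,0,0],"rotation":[0,0,0]}
  ]
}}

```text
time: 4.03
position: [0.5678, -0.2244, 0.0954]
tool_rot: [0.158, 1.563, -0.15]
ft_force: [-0.1, -0.0, 0.1]
grip_width: 0.689
```

```bash
python3 -c "
from h import *
s=get_state();print(s['time'],s['qd'].round(3));plan([.5652,-.231,.05],-12)
t=get_image('top');s=get_image('scene')
cv2.imwrite('pics/p3.png',np.hstack([crop(t,340,150,80,80,5),crop(s,120,180,80,80,5)]))"
```

```text
4.0333 [-0.003  0.006 -0.002  0.012  0.001 -0.003  0.003]
from [ 0.5678 -0.2244  0.0954] turn [ 0.8  0.1 -0.3] rows 2
[0.908, -0.145, -0.028] [0.0043, 0.0007, -0.0016]
[0.908, -0.143, -0.026] [0.0043, 0.0007, -0.0016]
```

View pics/p3.png

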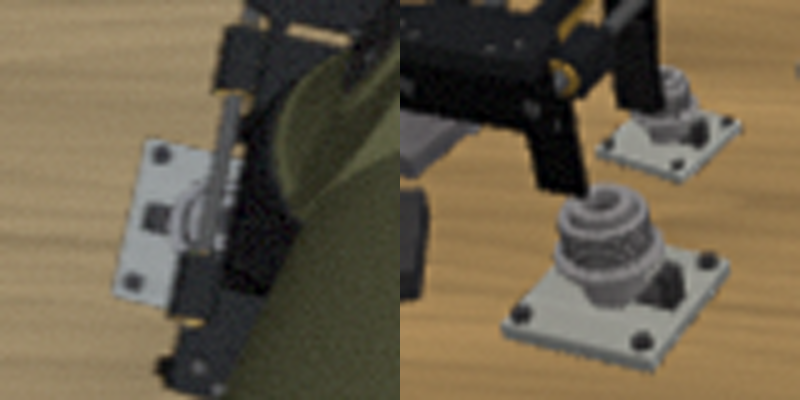

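The view shows the open fingers straddling the socket above its mouth, clear of the catch, which is at the right in the scene crop. Next I correct about 7 mm sideways and go down.

Request:
{"method": "play_rows", "body": {
  "targets": [
    {"claw":0.31,"linear":[0,-0.28,-0.06],"rotation":[0.008,0,-0.003]},
    {"claw":0.31,"linear":[0.3,0,0],"rotation":[0,0,0]},
    {"claw":0.31,"linear":[0,0,0],"rotation":[0,0,0]},
    {"claw":0.31,"linear":[0,0,0],"rotation":[0,0,0]}
  ]
}}

```text
time: 4.47
position: [0.5659, -0.2336, 0.0899]
tool_rot: [0.165, 1.558, -0.167]
ft_force: [-0.1, 0.4, 0.4]
grip_width: 0.69
```

```bash
python3 -c "
from h import *
s=get_state();print(s['time'],s['qd'].round(3));plan([.5652,-.231,.05],-12)"
```

```text
4.4667 [ 0.003  0.009 -0.004  0.013 -0.007 -0.003  0.005]
from [ 0.5659 -0.2336  0.0899] turn [-0.1  0.4  0. ] rows 2
[0.797, 0.049, -0.03] [-0.0007, 0.0021, 0.0002]
[0.797, 0.048, -0.027] [-0.0007, 0.0021, 0.0002]
```

Request:
{"method": "play_rows", "body": {
  "targets": [
    {"claw":0.31,"linear":[0.5,0.07,0],"rotation":[0,0,0]},
    {"claw":0.31,"linear":[0.4,0,0],"rotation":[0,0,0]},
    {"claw":0.31,"linear":[0.3,0,0],"rotation":[0,0,0]},
    {"claw":0.31,"linear":[0,0,0],"rotation":[0,0,0]},
    {"claw":0.31,"linear":[0,0,0],"rotation":[0,0,0]}
  ]
}}

```text
time: 4.88
position: [0.566, -0.2317, 0.0559]
tool_rot: [0.165, 1.559, -0.167]
ft_force: [-0.6, 0.1, 0.0]
grip_width: 0.695
```

```bash
python3 -c "
from h import *
s=get_state();print(s['time'],s['qd'].round(3));plan([.5652,-.231,.047],-12)"
```

```text
4.8833 [ 0.     0.02  -0.007  0.019 -0.007 -0.007  0.004]
from [ 0.566  -0.2317  0.0559] turn [-0.1  0.3  0. ] rows 1
[0.356, 0.019, -0.039] [-0.0015, 0.0035, 0.0003]
```

Request:
{"method": "play_rows", "body": {
  "targets": [
    {"claw":0.46,"linear":[0.25,0.03,-0.03],"rotation":[0,0,0]},
    {"claw":0.46,"linear":[0,0,0],"rotation":[0,0,0]},
    {"claw":0.46,"linear":[0,0,0],"rotation":[0,0,0]},
    {"claw":0.46,"linear":[0,0,0],"rotation":[0,0,0]}
  ]
}}

```text
time: 5.22
position: [0.5652, -0.2305, 0.0486]
tool_rot: [0.165, 1.56, -0.167]
ft_force: [-0.2, 0.3, -0.0]
grip_width: 0.553
```

Request:
{"method": "play_rows", "body": {
  "targets": [
    {"claw":0.48,"linear":[0.15,0,0],"rotation":[0,0,0]},
    {"claw":0.48,"linear":[0.1,0,0],"rotation":[0,0,0]},
    {"claw":0.48,"linear":[0,0,0],"rotation":[0,0,0]}
  ]
}}

```text
time: 5.47
position: [0.566, -0.2307, 0.0426]
tool_rot: [0.165, 1.558, -0.167]
ft_force: [0.3, -0.3, 0.7]
grip_width: 0.525
```

Request:
{"method": "play_rows", "body": {
  "targets": [
    {"claw":0.48,"linear":[0.1,0,0],"rotation":[0,0,0]},
    {"claw":0.48,"linear":[0,0,0],"rotation":[0,0,0]}
  ]
}}

```text
time: 5.63
position: [0.5661, -0.2308, 0.0399]
tool_rot: [0.165, 1.558, -0.167]
ft_force: [-0.7, -0.4, 0.5]
grip_width: 0.519
```

Request:
{"method": "play_rows", "body": {
  "targets": [
    {"claw":0.48,"linear":[0.08,0,0],"rotation":[0,0,0]},
    {"claw":0.48,"linear":[0,0,0],"rotation":[0,0,0]}
  ]
}}

```text
time: 5.8
position: [0.5661, -0.2308, 0.0378]
tool_rot: [0.165, 1.558, -0.167]
ft_force: [0.1, 0.3, -0.4]
grip_width: 0.524
```

Request:
{"method": "play_rows", "body": {
  "targets": [
    {"claw":0.48,"linear":[0.08,0,0],"rotation":[0,0,0]},
    {"claw":0.48,"linear":[0,0,0],"rotation":[0,0,0]}
  ]
}}

```text
time: 5.97
position: [0.5665, -0.231, 0.0362]
tool_rot: [0.165, 1.557, -0.167]
ft_force: [-0.2, 0.3, 2.7]
grip_width: 0.521
```

Request:
{"method": "play_rows", "body": {
  "targets": [
    {"claw":0.48,"linear":[0.1,0,0],"rotation":[0,0,0]}
  ]
}}

```text
time: 6.05
position: [0.5665, -0.231, 0.0344]
tool_rot: [0.165, 1.557, -0.167]
ft_force: [-2.4, 0.7, 10.0]
grip_width: 0.514
```

Request:
{"method": "play_rows", "body": {
  "targets": [
    {"claw":0.48,"linear":[0.1,0,0],"rotation":[0,0,0]}
  ]
}}

```text
time: 6.13
position: [0.5665, -0.2311, 0.0331]
tool_rot: [0.166, 1.557, -0.166]
ft_force: [-3.7, 2.5, 14.2]
grip_width: 0.522
```

Request:
{"method": "play_rows", "body": {
  "targets": [
    {"claw":0.48,"linear":[0.15,0,0],"rotation":[0,0,0]},
    {"claw":0.48,"linear":[0.15,0,0],"rotation":[0,0,0]}
  ]
}}

```text
time: 6.3
position: [0.5666, -0.2311, 0.0284]
tool_rot: [0.168, 1.558, -0.165]
ft_force: [-2.7, 2.9, 8.3]
grip_width: 0.52
```

Request:
{"method": "play_rows", "body": {
  "targets": [
    {"claw":0.48,"linear":[0.12,0,0],"rotation":[0,0,0]}
  ]
}}

```text
time: 6.38
position: [0.5666, -0.2311, 0.0265]
tool_rot: [0.168, 1.558, -0.164]
ft_force: [-3.7, 1.8, 10.9]
grip_width: 0.517
```

Request:
{"method": "play_rows", "body": {
  "targets": [
    {"claw":0.48,"linear":[0.12,0,0],"rotation":[0,0,0]}
  ]
}}

```text
time: 6.47
position: [0.5666, -0.2312, 0.0246]
tool_rot: [0.169, 1.558, -0.163]
ft_force: [-3.5, 2.4, 10.7]
grip_width: 0.519
```

Request:
{"method": "play_rows", "body": {
  "targets": [
    {"claw":0.48,"linear":[0.1,0,0],"rotation":[0,0,0]}
  ]
}}

```text
time: 6.55
position: [0.5666, -0.2311, 0.023]
tool_rot: [0.17, 1.558, -0.163]
ft_force: [-2.4, 1.1, 7.6]
grip_width: 0.515
```

Request:
{"method": "play_rows", "body": {
  "targets": [
    {"claw":0.48,"linear":[0.1,0,0],"rotation":[0,0,0]}
  ]
}}

```text
time: 6.63
position: [0.5666, -0.2311, 0.0214]
tool_rot: [0.171, 1.558, -0.162]
ft_force: [-2.9, 0.8, 8.6]
grip_width: 0.519
```

Request:
{"method": "play_rows", "body": {
  "targets": [
    {"claw":0.48,"linear":[0.06,0,0],"rotation":[0,0,0]}
  ]
}}

```text
time: 6.72
position: [0.5666, -0.2311, 0.0207]
tool_rot: [0.171, 1.558, -0.162]
ft_force: [-2.4, 1.5, 7.8]
grip_width: 0.519
```

Request:
{"method": "play_rows", "body": {
  "targets": [
    {"claw":0.48,"linear":[0.07,0,0],"rotation":[0,0,0]}
  ]
}}

```text
time: 6.8
position: [0.5666, -0.2311, 0.0199]
tool_rot: [0.172, 1.558, -0.161]
ft_force: [-3.4, 1.1, 8.0]
grip_width: 0.521
```

Request:
{"method": "play_rows", "body": {
  "targets": [
    {"claw":0.48,"linear":[-0.1,0,0],"rotation":[0,0,0]},
    {"claw":0.48,"linear":[-0.1,0,0],"rotation":[0,0,0]}
  ]
}}

```text
time: 6.97
position: [0.5667, -0.2312, 0.026]
tool_rot: [0.172, 1.558, -0.161]
ft_force: [0.5, -0.3, 0.9]
grip_width: 0.521
```

Request:
{"method": "play_rows", "body": {
  "targets": [
    {"claw":0.48,"linear":[-0.1,0,0],"rotation":[0,0,0]}
  ]
}}

```text
time: 7.05
position: [0.5668, -0.2313, 0.0286]
tool_rot: [0.172, 1.558, -0.161]
ft_force: [-0.0, 1.0, -0.3]
grip_width: 0.521
```

The force fell to zero on the way up, so the catch seems to hold. I open, lift and look.

Request:
{"method": "play_rows", "body": {
  "targets": [
    {"claw":0.25,"linear":[0,0,0],"rotation":[0,0,0]},
    {"claw":0.25,"linear":[0,0,0],"rotation":[0,0,0]},
    {"claw":0.25,"linear":[-0.5,0,0],"rotation":[0,0,0]},
    {"claw":0.25,"linear":[-1,0,0],"rotation":[0,0,0]},
    {"claw":0.25,"linear":[-1,0,0],"rotation":[0,0,0]},
    {"claw":0.25,"linear":[-1,0,0],"rotation":[0,0,0]},
    {"claw":0.25,"linear":[-0.5,0,0],"rotation":[0,0,0]}
  ]
}}

```text
time: 7.63
position: [0.5625, -0.231, 0.1295]
tool_rot: [0.173, 1.567, -0.162]
ft_force: [0.7, 0.8, -0.3]
grip_width: 0.749
```

```bash
python3 -c "
from h import *
s=get_state();print(s['time']);plan([.531,.089,.13],46)"
```

```text
7.6333
from [ 0.5625 -0.231   0.1295] turn [-58.2  -0.   -0.5] rows 13
[0.006, 0.942, -0.303] [-0.0498, -0.0, -0.0004]
[0.005, 0.962, -0.229] [-0.0498, -0.0, -0.0004]
[0.005, 0.977, -0.153] [-0.0498, -0.0, -0.0004]
[0.004, 0.986, -0.076] [-0.0498, -0.0, -0.0004]
[0.004, 0.989, 0.001] [-0.0498, -0.0, -0.0004]
[0.003, 0.986, 0.078] [-0.0498, -0.0, -0.0004]
[0.002, 0.977, 0.155] [-0.0498, -0.0, -0.0004]
[0.002, 0.962, 0.231] [-0.0498, -0.0, -0.0004]
[0.001, 0.941, 0.305] [-0.0498, -0.0, -0.0004]
[0.001, 0.914, 0.378] [-0.0498, -0.0, -0.0004]
[-0.0, 0.882, 0.448] [-0.0498, -0.0, -0.0004]
[-0.001, 0.844, 0.516] [-0.0498, -0.0, -0.0004]
[-0.001, 0.801, 0.58] [-0.0498, -0.0, -0.0004]
```

Request:
{"method": "play_rows", "body": {
  "targets": [
    {"claw":0.25,"linear":[0,0.94,-0.3],"rotation":[-0.05,0,0]},
    {"claw":0.25,"linear":[0,0.96,-0.23],"rotation":[-0.05,0,0]},
    {"claw":0.25,"linear":[0,0.98,-0.15],"rotation":[-0.05,0,0]},
    {"claw":0.25,"linear":[0,0.99,-0.08],"rotation":[-0.05,0,0]},
    {"claw":0.25,"linear":[0,0.99,0],"rotation":[-0.05,0,0]},
    {"claw":0.25,"linear":[0,0.99,0.08],"rotation":[-0.05,0,0]},
    {"claw":0.25,"linear":[0,0.98,0.15],"rotation":[-0.05,0,0]},
    {"claw":0.25,"linear":[0,0.96,0.23],"rotation":[-0.05,0,0]},
    {"claw":0.25,"linear":[0,0.94,0.3],"rotation":[-0.05,0,0]},
    {"claw":0.25,"linear":[0,0.6,0.25],"rotation":[-0.05,0,0]}
  ]
}}

```text
time: 8.47
position: [0.5381, 0.0062, 0.1431]
tool_rot: [-0.467, 1.507, 0.461]
ft_force: [1.1, 0.3, 0.4]
grip_width: 0.75
```

```bash
python3 -c "
from h import *
s=get_state();print(s['time']);plan([.531,.089,.1],46)
t=get_image('top');s=get_image('scene')
cv2.imwrite('pics/p4.png',np.hstack([crop(t,355,170,50,50,8),crop(s,135,205,50,50,8)]))"
```

```text
8.4667
from [0.5381 0.0062 0.1431] turn [-12.    0.6   0.5] rows 4
[0.43, 0.729, 0.4] [-0.0333, 0.0017, 0.0014]
[0.431, 0.706, 0.438] [-0.0333, 0.0017, 0.0014]
[0.431, 0.681, 0.476] [-0.0333, 0.0017, 0.0014]
[0.431, 0.655, 0.512] [-0.0333, 0.0017, 0.0014]
```

View pics/p4.png

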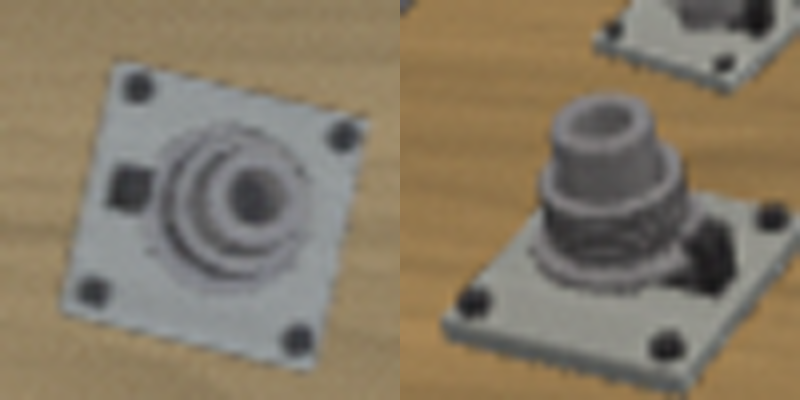

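The sleeve is held down: the bare column shows above it at scene crop (605,165). On to the stake.

Request:
{"method": "play_rows", "body": {
  "targets": [
    {"claw":0.35,"linear":[0.2,0.7,0.4],"rotation":[-0.033,0.002,0.001]},
    {"claw":0.35,"linear":[0.3,0.6,0.38],"rotation":[-0.033,0.002,0.001]},
    {"claw":0.35,"linear":[0.3,0.4,0.3],"rotation":[-0.03,0.002,0.001]},
    {"claw":0.35,"linear":[0.2,0.2,0.15],"rotation":[-0.01,0,0]},
    {"claw":0.35,"linear":[0,0,0],"rotation":[0,0,0]},
    {"claw":0.35,"linear":[0,0,0],"rotation":[0,0,0]}
  ]
}}

```text
time: 9.07
position: [0.535, 0.062, 0.1175]
tool_rot: [-0.6, 1.485, 0.59]
ft_force: [0.7, -0.3, 0.1]
grip_width: 0.651
```

```bash
python3 -c "
from h import *
s=get_state();print(s['time'],s['qd'].round(2));plan([.531,.089,.1],46)"
```

```text
9.0667 [-0.    0.01  0.    0.01  0.   -0.   -0.  ]
from [0.535  0.062  0.1175] turn [-2.4  0.   0.4] rows 2
[0.347, 0.448, 0.314] [-0.0133, 0.0001, 0.0022]
[0.349, 0.44, 0.323] [-0.0133, 0.0001, 0.0022]
```

Request:
{"method": "play_rows", "body": {
  "targets": [
    {"claw":0.4,"linear":[0.1,0.5,0.36],"rotation":[-0.015,0,0.002]},
    {"claw":0.4,"linear":[0.2,0.35,0.25],"rotation":[-0.012,0,0.002]},
    {"claw":0.4,"linear":[0.1,0,0],"rotation":[0,0,0]},
    {"claw":0.4,"linear":[0,0,0],"rotation":[0,0,0]},
    {"claw":0.4,"linear":[0,0,0],"rotation":[0,0,0]}
  ]
}}

```text
time: 9.48
position: [0.5314, 0.0879, 0.1067]
tool_rot: [-0.628, 1.478, 0.626]
ft_force: [0.1, 0.5, -0.1]
grip_width: 0.602
```

```bash
python3 -c "
from h import *
s=get_state();print(s['time'],s['qd'].round(2));plan([.531,.089,.1],46)"
```

```text
9.4833 [ 0.    0.01  0.    0.    0.01 -0.   -0.  ]
from [0.5314 0.0879 0.1067] turn [-0.  -0.   0.1] rows 1
[0.268, 0.042, 0.022] [-0.0002, -0.0001, 0.0007]
```

Request:
{"method": "play_rows", "body": {
  "targets": [
    {"claw":0.4,"linear":[0.7,0.02,0.01],"rotation":[0,0,0]},
    {"claw":0.4,"linear":[0.7,0.02,0.01],"rotation":[0,0,0]},
    {"claw":0.4,"linear":[0.5,0,0],"rotation":[0,0,0]},
    {"claw":0.4,"linear":[0.3,0,0],"rotation":[0,0,0]},
    {"claw":0.4,"linear":[0,0,0],"rotation":[0,0,0]},
    {"claw":0.4,"linear":[0,0,0],"rotation":[0,0,0]}
  ]
}}

```text
time: 9.98
position: [0.5334, 0.0868, 0.0518]
tool_rot: [-0.626, 1.475, 0.622]
ft_force: [-0.8, -0.4, -0.4]
grip_width: 0.596
```

```bash
python3 -c "
from h import *
s=get_state();print(s['time'],s['qd'].round(2));plan([.531,.089,.043],46)"
```

```text
9.9833 [ 0.    0.01  0.    0.01 -0.   -0.   -0.  ]
from [0.5334 0.0868 0.0518] turn [-0.2  0.2  0.2] rows 1
[0.349, 0.13, -0.004] [-0.0026, 0.0019, 0.0027]
```

Request:
{"method": "play_rows", "body": {
  "targets": [
    {"claw":0.4,"linear":[0.32,0.13,0],"rotation":[-0.002,0.002,0.003]},
    {"claw":0.4,"linear":[0,0,0],"rotation":[0,0,0]},
    {"claw":0.4,"linear":[0,0,0],"rotation":[0,0,0]}
  ]
}}

```text
time: 10.23
position: [0.5323, 0.0891, 0.0449]
tool_rot: [-0.626, 1.476, 0.626]
ft_force: [-0.8, 0.9, 1.2]
grip_width: 0.599
```

Request:
{"method": "play_rows", "body": {
  "targets": [
    {"claw":1,"linear":[0,0,0],"rotation":[0,0,0]},
    {"claw":1,"linear":[0,0,0],"rotation":[0,0,0]},
    {"claw":1,"linear":[0,0,0],"rotation":[0,0,0]},
    {"claw":1,"linear":[0,0,0],"rotation":[0,0,0]},
    {"claw":1,"linear":[0,0,0],"rotation":[0,0,0]},
    {"claw":1,"linear":[0,0,0],"rotation":[0,0,0]}
  ],
  "newtons": 15
}}

```text
time: 10.73
position: [0.5335, 0.0896, 0.0465]
tool_rot: [-0.626, 1.473, 0.626]
ft_force: [0.1, 0.3, -1.3]
grip_width: 0.279
```

Request:
{"method": "play_rows", "body": {
  "targets": [
    {"claw":1,"linear":[0,0,0],"rotation":[0,0,0]},
    {"claw":1,"linear":[-0.3,0,0],"rotation":[0,0,0]},
    {"claw":1,"linear":[-0.5,0,0],"rotation":[0,0,0]},
    {"claw":1,"linear":[-0.7,0,0],"rotation":[0,0,0]},
    {"claw":1,"linear":[-0.8,0,0],"rotation":[0,0,0]},
    {"claw":1,"linear":[-0.8,0,0],"rotation":[0,0,0]},
    {"claw":1,"linear":[-0.8,0,0],"rotation":[0,0,0]},
    {"claw":1,"linear":[-0.4,0,0],"rotation":[0,0,0]}
  ],
  "newtons": 40
}}

```text
time: 11.4
position: [0.5298, 0.0885, 0.1591]
tool_rot: [-0.626, 1.481, 0.627]
ft_force: [1.0, 0.2, -1.8]
grip_width: 0.271
```

```bash
python3 -c "
from h import *
s=get_state();print(s['time'],s['ft_force'],s['grip_width']);plan([.5655,-.231,.155],-12)"
```

```text
11.4 [ 1.02693844  0.23421784 -1.77824894] 0.27138117339172785
from [0.5298 0.0885 0.1591] turn [57.9 -0.1 -0. ] rows 13
[0.013, -0.763, -0.63] [0.0495, -0.0001, -0.0]
[0.013, -0.81, -0.568] [0.0495, -0.0001, -0.0]
[0.013, -0.851, -0.504] [0.0495, -0.0001, -0.0]
[0.013, -0.888, -0.436] [0.0495, -0.0001, -0.0]
[0.013, -0.919, -0.366] [0.0495, -0.0001, -0.0]
[0.012, -0.945, -0.293] [0.0495, -0.0001, -0.0]
[0.012, -0.965, -0.219] [0.0495, -0.0001, -0.0]
[0.012, -0.979, -0.144] [0.0495, -0.0001, -0.0]
[0.012, -0.987, -0.067] [0.0495, -0.0001, -0.0]
[0.012, -0.989, 0.01] [0.0495, -0.0001, -0.0]
[0.012, -0.986, 0.087] [0.0495, -0.0001, -0.0]
[0.013, -0.976, 0.163] [0.0495, -0.0001, -0.0]
[0.013, -0.96, 0.238] [0.0495, -0.0001, -0.0]
```

Request:
{"method": "play_rows", "body": {
  "targets": [
    {"claw":1,"linear":[0,-0.5,-0.4],"rotation":[0.04,0,0]},
    {"claw":1,"linear":[0,-0.8,-0.57],"rotation":[0.05,0,0]},
    {"claw":1,"linear":[0,-0.85,-0.5],"rotation":[0.05,0,0]},
    {"claw":1,"linear":[0,-0.89,-0.44],"rotation":[0.05,0,0]},
    {"claw":1,"linear":[0,-0.92,-0.37],"rotation":[0.05,0,0]},
    {"claw":1,"linear":[0,-0.94,-0.29],"rotation":[0.05,0,0]},
    {"claw":1,"linear":[0,-0.96,-0.22],"rotation":[0.05,0,0]},
    {"claw":1,"linear":[0,-0.98,-0.14],"rotation":[0.05,0,0]},
    {"claw":1,"linear":[0,-0.98,-0.07],"rotation":[0.05,0,0]},
    {"claw":1,"linear":[0,-0.8,0],"rotation":[0.04,0,0]}
  ]
}}

```text
time: 12.23
position: [0.5533, -0.144, 0.1644]
tool_rot: [-0.014, 1.575, 0.027]
ft_force: [0.3, 0.1, -2.1]
grip_width: 0.273
```

```bash
python3 -c "
from h import *
s=get_state();print(s['time'],s['ft_force'],s['grip_width']);plan([.5655,-.231,.155],-12)"
```

```text
12.2333 [ 0.33127713  0.08305739 -2.05170597] 0.27275957404222845
from [ 0.5533 -0.144   0.1644] turn [13.5 -0.3 -0.5] rows 4
[0.086, -0.874, 0.1] [0.0374, -0.0008, -0.0013]
[0.088, -0.866, 0.151] [0.0374, -0.0008, -0.0013]
[0.09, -0.856, 0.201] [0.0374, -0.0008, -0.0013]
[0.092, -0.842, 0.251] [0.0374, -0.0008, -0.0013]
```

Request:
{"method": "play_rows", "body": {
  "targets": [
    {"claw":1,"linear":[0.05,-0.75,0.1],"rotation":[0.036,-0.001,-0.001]},
    {"claw":1,"linear":[0.05,-0.6,0.12],"rotation":[0.036,-0.001,-0.001]},
    {"claw":1,"linear":[0.05,-0.4,0.15],"rotation":[0.03,0,0]},
    {"claw":1,"linear":[0.05,-0.2,0.1],"rotation":[0.01,0,0]},
    {"claw":1,"linear":[0,0,0],"rotation":[0,0,0]},
    {"claw":1,"linear":[0,0,0],"rotation":[0,0,0]}
  ]
}}

```text
time: 12.73
position: [0.5625, -0.2011, 0.158]
tool_rot: [0.139, 1.571, -0.133]
ft_force: [0.1, 1.5, -2.6]
grip_width: 0.268
```

```bash
python3 -c "
from h import *
s=get_state();print(s['time'],s['ft_force'],s['grip_width']);plan([.5655,-.231,.14],-12)"
```

```text
12.7333 [ 0.11518865  1.54041288 -2.59085982] 0.2679926985558905
from [ 0.5625 -0.2011  0.158 ] turn [ 2.1 -0.3 -0.2] rows 2
[0.356, -0.581, 0.164] [0.0116, -0.0017, -0.0011]
[0.358, -0.577, 0.173] [0.0116, -0.0017, -0.0011]
```

Request:
{"method": "play_rows", "body": {
  "targets": [
    {"claw":1,"linear":[0.2,-0.6,0.16],"rotation":[0.012,-0.002,-0.001]},
    {"claw":1,"linear":[0.3,-0.45,0.13],"rotation":[0.01,-0.002,-0.001]},
    {"claw":1,"linear":[0.3,0,0],"rotation":[0,0,0]},
    {"claw":1,"linear":[0,0,0],"rotation":[0,0,0]},
    {"claw":1,"linear":[0,0,0],"rotation":[0,0,0]}
  ]
}}

```text
time: 13.15
position: [0.5658, -0.2264, 0.1347]
tool_rot: [0.162, 1.565, -0.158]
ft_force: [-0.4, 0.1, -1.8]
grip_width: 0.27
```

```bash
python3 -c "
from h import *
s=get_state();print(s['time'],s['ft_force'],s['qd'].round(3));plan([.5655,-.231,.12],-12)
t=get_image('top');s=get_image('scene')
cv2.imwrite('pics/p5.png',np.hstack([crop(t,355,170,50,50,8),crop(s,135,180,60,75,8)[:400] if 0 else crop(s,135,185,50,50,8)]))
cv2.imwrite('pics/p5.png',np.hstack([crop(t,345,160,60,75,6),crop(s,130,175,70,75,6)]))"
```

```text
13.15 [-0.40902647  0.08325307 -1.82773983] [-0.     0.017 -0.007  0.021 -0.011 -0.002  0.005]
from [ 0.5658 -0.2264  0.1347] turn [ 0.3 -0.  -0.1] rows 1
[0.588, -0.185, 0.028] [0.0033, -0.0003, -0.0015]
```

View pics/p5.png

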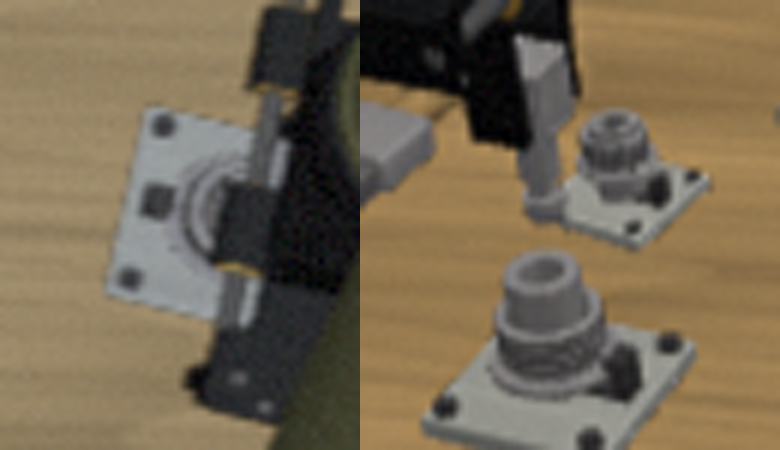

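The stake hangs above the socket, with its tip at scene (160.8,211.2) and the mouth at about (160.5,219.5). I'll compare these with the predicted positions.

```bash
python3 -c "
from h import *
print(proj('scene',[[.5658,-.2264,.088],[.5658,-.2264,.096],[.5658,-.2264,.163],[.5655,-.231,.064],[.5655,-.231,.01],[.5755,-.231,.064],[.5655,-.221,.064]]))
im=cv2.imread('pics/p5.png')
cv2.imwrite('pics/p6.png',cv2.resize(im[200:330,460:640],None,fx=4,fy=4,interpolation=cv2.INTER_CUBIC))"
```

```text
[[159.91126341 211.83363616]
 [159.41254373 208.98863683]
 [155.0505315  184.10507505]
 [159.48863181 220.00917039]
 [162.7087018  238.06857002]
 [158.14258922 222.58110362]
 [163.68942722 220.29246036]]
```

View pics/p6.png

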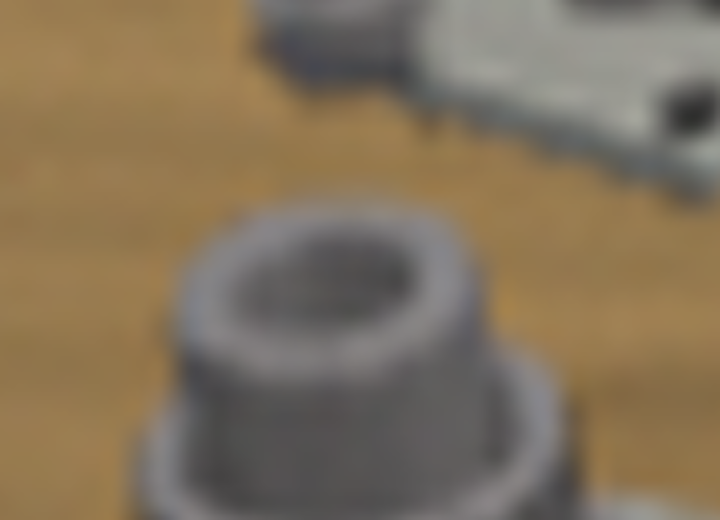

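Request:
{"method": "play_rows", "body": {
  "targets": [
    {"claw":1,"linear":[0.3,-0.17,0.03],"rotation":[0.003,0,-0.001]},
    {"claw":1,"linear":[0.2,0,0],"rotation":[0,0,0]},
    {"claw":1,"linear":[0,0,0],"rotation":[0,0,0]},
    {"claw":1,"linear":[0,0,0],"rotation":[0,0,0]}
  ]
}}

```text
time: 13.58
position: [0.5665, -0.2292, 0.1218]
tool_rot: [0.164, 1.564, -0.161]
ft_force: [1.1, -0.5, -2.5]
grip_width: 0.27
```

```bash
python3 -c "
from h import *
s=get_state();print(s['time'],s['ft_force']);plan([.5655,-.2307,.11],-12)"
```

```text
13.5833 [ 1.12786762 -0.51674086 -2.5459399 ]
from [ 0.5665 -0.2292  0.1218] turn [ 0.2  0.  -0.1] rows 1
[0.471, -0.069, -0.027] [0.0019, 0.0005, -0.0013]
```

Request:
{"method": "play_rows", "body": {
  "targets": [
    {"claw":1,"linear":[0.2,-0.07,-0.05],"rotation":[0.002,0,-0.001]},
    {"claw":1,"linear":[0,0,0],"rotation":[0,0,0]},
    {"claw":1,"linear":[0,0,0],"rotation":[0,0,0]},
    {"claw":1,"linear":[0,0,0],"rotation":[0,0,0]}
  ]
}}

```text
time: 13.92
position: [0.5648, -0.2304, 0.1162]
tool_rot: [0.165, 1.564, -0.164]
ft_force: [1.4, -0.3, -2.4]
grip_width: 0.267
```

```bash
python3 -c "
from h import *
s=get_state();print(s['time'],s['ft_force'],s['qd'].round(3));plan([.5655,-.2307,.11],-12)"
```

```text
13.9167 [ 1.37162598 -0.27934806 -2.43289184] [-0.001 -0.001 -0.002 -0.003 -0.001 -0.002 -0.001]
from [ 0.5648 -0.2304  0.1162] turn [ 0.  0. -0.] rows 1
[0.25, -0.008, 0.03] [0.0, 0.0004, -0.0003]
```

Request:
{"method": "play_rows", "body": {
  "targets": [
    {"claw":1,"linear":[0.2,0,0.02],"rotation":[0,0,0]},
    {"claw":1,"linear":[0,0,0],"rotation":[0,0,0]}
  ]
}}

```text
time: 14.08
position: [0.5656, -0.2304, 0.1113]
tool_rot: [0.165, 1.563, -0.164]
ft_force: [0.3, 0.5, -3.5]
grip_width: 0.272
```

Request:
{"method": "play_rows", "body": {
  "targets": [
    {"claw":1,"linear":[0.15,0,0],"rotation":[0,0,0]},
    {"claw":1,"linear":[0,0,0],"rotation":[0,0,0]}
  ]
}}

```text
time: 14.25
position: [0.5658, -0.2304, 0.1071]
tool_rot: [0.165, 1.563, -0.164]
ft_force: [0.2, 1.1, -2.5]
grip_width: 0.27
```

Request:
{"method": "play_rows", "body": {
  "targets": [
    {"claw":1,"linear":[0.12,0,0],"rotation":[0,0,0]},
    {"claw":1,"linear":[0,0,0],"rotation":[0,0,0]}
  ]
}}

```text
time: 14.42
position: [0.5657, -0.2313, 0.1039]
tool_rot: [0.164, 1.562, -0.165]
ft_force: [-0.8, -0.0, -2.5]
grip_width: 0.274
```

Request:
{"method": "play_rows", "body": {
  "targets": [
    {"claw":1,"linear":[0.1,0,0],"rotation":[0,0,0]},
    {"claw":1,"linear":[0,0,0],"rotation":[0,0,0]}
  ]
}}

```text
time: 14.58
position: [0.5657, -0.2315, 0.1011]
tool_rot: [0.164, 1.562, -0.165]
ft_force: [0.5, 0.4, -3.2]
grip_width: 0.272
```

Request:
{"method": "play_rows", "body": {
  "targets": [
    {"claw":1,"linear":[0.1,0,0],"rotation":[0,0,0]},
    {"claw":1,"linear":[0,0,0],"rotation":[0,0,0]}
  ]
}}

```text
time: 14.75
position: [0.5657, -0.2316, 0.0983]
tool_rot: [0.164, 1.562, -0.166]
ft_force: [-0.4, -0.0, -3.0]
grip_width: 0.271
```

Request:
{"method": "play_rows", "body": {
  "targets": [
    {"claw":1,"linear":[0.1,0,0],"rotation":[0,0,0]},
    {"claw":1,"linear":[0,0,0],"rotation":[0,0,0]}
  ]
}}

```text
time: 14.92
position: [0.5657, -0.2316, 0.0956]
tool_rot: [0.164, 1.562, -0.165]
ft_force: [0.1, -0.2, -2.7]
grip_width: 0.274
```

Request:
{"method": "play_rows", "body": {
  "targets": [
    {"claw":1,"linear":[0.12,0,0],"rotation":[0,0,0]},
    {"claw":1,"linear":[0.1,0,0],"rotation":[0,0,0]},
    {"claw":1,"linear":[0,0,0],"rotation":[0,0,0]}
  ]
}}

```text
time: 15.17
position: [0.5657, -0.2315, 0.0895]
tool_rot: [0.164, 1.562, -0.165]
ft_force: [0.6, -1.0, -1.8]
grip_width: 0.267
```

Request:
{"method": "play_rows", "body": {
  "targets": [
    {"claw":1,"linear":[0.1,0,0],"rotation":[0,0,0]},
    {"claw":1,"linear":[0,0,0],"rotation":[0,0,0]}
  ]
}}

```text
time: 15.33
position: [0.5657, -0.2318, 0.0866]
tool_rot: [0.164, 1.562, -0.166]
ft_force: [-0.1, -1.3, -3.1]
grip_width: 0.272
```

Request:
{"method": "play_rows", "body": {
  "targets": [
    {"claw":1,"linear":[0.1,0,0],"rotation":[0,0,0]},
    {"claw":1,"linear":[0,0,0],"rotation":[0,0,0]}
  ]
}}

```text
time: 15.5
position: [0.5657, -0.2319, 0.0839]
tool_rot: [0.164, 1.562, -0.166]
ft_force: [-0.8, -0.4, -3.5]
grip_width: 0.268
```

Request:
{"method": "play_rows", "body": {
  "targets": [
    {"claw":1,"linear":[0.08,0,0],"rotation":[0,0,0]},
    {"claw":1,"linear":[0,0,0],"rotation":[0,0,0]}
  ]
}}

```text
time: 15.67
position: [0.5657, -0.2319, 0.0816]
tool_rot: [0.164, 1.562, -0.166]
ft_force: [0.3, -0.1, -3.4]
grip_width: 0.268
```

Request:
{"method": "play_rows", "body": {
  "targets": [
    {"claw":1,"linear":[0.08,0,0],"rotation":[0,0,0]},
    {"claw":1,"linear":[0,0,0],"rotation":[0,0,0]}
  ]
}}

```text
time: 15.83
position: [0.5658, -0.232, 0.0795]
tool_rot: [0.164, 1.562, -0.166]
ft_force: [-1.6, -1.4, -2.5]
grip_width: 0.272
```

Request:
{"method": "play_rows", "body": {
  "targets": [
    {"claw":1,"linear":[0.08,0,0],"rotation":[0,0,0]}
  ]
}}

```text
time: 15.92
position: [0.5661, -0.2326, 0.078]
tool_rot: [0.163, 1.561, -0.167]
ft_force: [-0.5, -3.3, 0.5]
grip_width: 0.27
```

Request:
{"method": "play_rows", "body": {
  "targets": [
    {"claw":1,"linear":[0.08,0,0],"rotation":[0,0,0]}
  ]
}}

```text
time: 16.0
position: [0.566, -0.233, 0.0765]
tool_rot: [0.163, 1.561, -0.167]
ft_force: [-2.8, 1.0, 5.4]
grip_width: 0.274
```

Request:
{"method": "play_rows", "body": {
  "targets": [
    {"claw":1,"linear":[0.08,0,0],"rotation":[0,0,0]}
  ]
}}

```text
time: 16.08
position: [0.5659, -0.2331, 0.0751]
tool_rot: [0.163, 1.561, -0.167]
ft_force: [-1.3, 0.4, 4.3]
grip_width: 0.275
```

Request:
{"method": "play_rows", "body": {
  "targets": [
    {"claw":1,"linear":[0.08,0,0],"rotation":[0,0,0]}
  ]
}}

```text
time: 16.17
position: [0.566, -0.233, 0.074]
tool_rot: [0.164, 1.561, -0.166]
ft_force: [-5.2, 1.7, 14.8]
grip_width: 0.273
```

Request:
{"method": "play_rows", "body": {
  "targets": [
    {"claw":1,"linear":[0.05,0,0],"rotation":[0,0,0]}
  ]
}}

```text
time: 16.25
position: [0.5661, -0.2331, 0.074]
tool_rot: [0.165, 1.561, -0.166]
ft_force: [-4.4, 0.5, 11.5]
grip_width: 0.271
```

```bash
python3 -c "
from h import *
s=get_state();print(s['time'],s['ft_force'],s['position'])
t=get_image('top');s=get_image('scene')
cv2.imwrite('pics/p7.png',crop(s,120,170,80,80,6))"
```

```text
16.25 [-4.40812789  0.47537148 11.50587865] [ 0.56606873 -0.23306891  0.07396897]
```

View pics/p7.png

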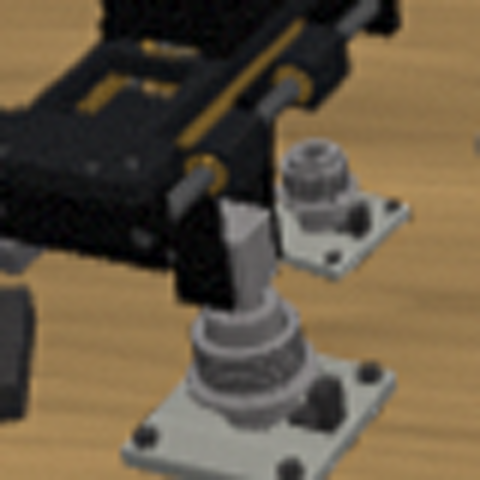

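The sleeve has sprung forward: the column is visible again below the flange at about crop (265,420). One slightly firmer push will confirm the stake is seated.

Request:
{"method": "play_rows", "body": {
  "targets": [
    {"claw":1,"linear":[0.08,0,0.01],"rotation":[0,0,0]}
  ]
}}

```text
time: 16.43
position: [0.5662, -0.2331, 0.0739]
tool_rot: [0.166, 1.561, -0.165]
ft_force: [-8.0, 2.3, 17.5]
grip_width: 0.272
```

Request:
{"method": "play_rows", "body": {
  "targets": [
    {"claw":1,"linear":[0.09,0,0],"rotation":[0,0,0]}
  ]
}}

```text
time: 16.52
position: [0.5662, -0.2332, 0.0739]
tool_rot: [0.167, 1.561, -0.164]
ft_force: [-5.9, 3.1, 17.5]
grip_width: 0.274
```

It is hard against the seat, with no further travel at about 20 N. Relax, release and lift.

Request:
{"method": "play_rows", "body": {
  "targets": [
    {"claw":1,"linear":[0,0,0],"rotation":[0,0,0]},
    {"claw":0.4,"linear":[0,0,0],"rotation":[0,0,0]},
    {"claw":0.4,"linear":[0,0,0],"rotation":[0,0,0]},
    {"claw":0.4,"linear":[0,0,0],"rotation":[0,0,0]},
    {"claw":0.4,"linear":[0,0,0],"rotation":[0,0,0]}
  ]
}}

```text
time: 16.93
position: [0.5679, -0.2322, 0.0745]
tool_rot: [0.168, 1.558, -0.162]
ft_force: [0.1, 0.4, 0.3]
grip_width: 0.493
```

Request:
{"method": "play_rows", "body": {
  "targets": [
    {"claw":0.4,"linear":[-0.4,0,0],"rotation":[0,0,0]},
    {"claw":0.4,"linear":[-0.8,0,0],"rotation":[0,0,0]},
    {"claw":0.4,"linear":[-0.8,0,0],"rotation":[0,0,0]},
    {"claw":0.4,"linear":[-0.8,0,0],"rotation":[0,0,0]},
    {"claw":0.4,"linear":[-0.8,0.5,0],"rotation":[0,0,0]},
    {"claw":0.4,"linear":[-0.5,0.9,0],"rotation":[0,0,0]},
    {"claw":0.4,"linear":[0,0.9,0],"rotation":[0,0,0]},
    {"claw":0.4,"linear":[0,0.9,0],"rotation":[0,0,0]},
    {"claw":0.4,"linear":[0,0.5,0],"rotation":[0,0,0]},
    {"claw":0.4,"linear":[0,0,0],"rotation":[0,0,0]}
  ]
}}

```text
time: 17.77
position: [0.5886, -0.1404, 0.1877]
tool_rot: [0.172, 1.552, -0.166]
ft_force: [0.7, -0.1, -0.1]
grip_width: 0.603
```

```bash
python3 -c "
from h import *
s=get_state();print(s['time'],s['ft_force'],s['position'],s['grip_width'])
t=get_image('top');s=get_image('scene')
cv2.imwrite('pics/p8.png',np.hstack([crop(t,350,160,60,75,6),crop(s,130,175,70,75,6)]))
print(proj('scene',[[.5655,-.231,z] for z in (.064,.070,.0725,.078,.1025)]))"
```

```text
17.7667 [ 0.70728752 -0.07547251 -0.14910842] [ 0.58856808 -0.14035199  0.18771915] 0.6028562650519234
[[159.48863181 220.00917039]
 [159.11882053 217.93512548]
 [158.96399775 217.0668194 ]
 [158.62185432 215.1479465 ]
 [157.07167228 206.45392522]]
```

View pics/p8.png

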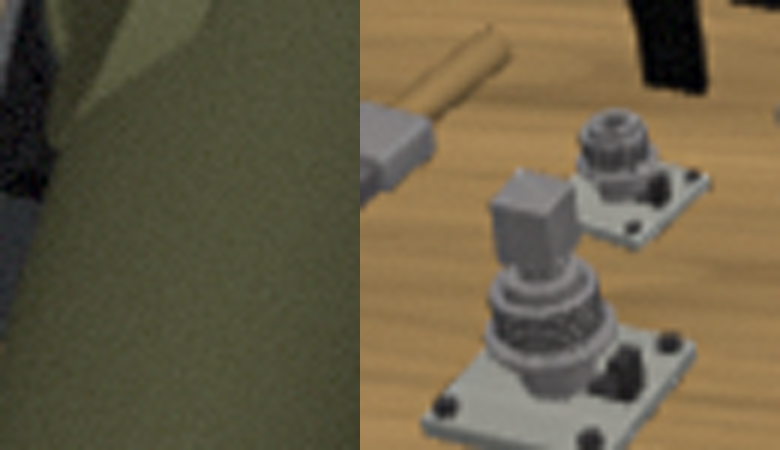

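The stake stands upright in the socket. Its head top is at scene (159.7,206.7), against a predicted row of 206.5 for fully home. The sleeve is fully up, as it was at the start, and the gripper is clear.

```bash
python3 -c "
from bench import *
print(close_job())"
```

```text
the job is handed in; nothing more can be done
None
```

The job is done and handed in at about 18 s of the 72 s allowed: the square stake is home in the middle-sized socket and the sleeve is fully forward again.

- **Sleeve:** I pushed it down about 16 mm with the fingertips on its flange, closed along the socket's x. The force fell to zero as I lifted, and a picture showed the catch holding the sleeve down.
- **Stake:** I took the square, flat-topped stake from the stand and lowered it into the socket. The trip ball gave only light force, and the stake then stopped about 36.5 mm below the mouth. It moved no further under about 28 N (down plus side loads), below the 35 N limit.
- **Last checks:** After release, the scene picture shows the stake upright, with its head top within about 1 mm of the fully home height. The sleeve is back at its forward position and the gripper is clear, with no contact force.

No check failed or disagreed. The arm hid the socket in the final top view, so the last visual check comes from the scene camera alone. I did not check the stand or the other items in a picture at the end; no move came close to touching the other objects.

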